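# Find and seat the rocking spice-well cover

### The job

One of the four identical walnut covers on the spice well is not seated and rocks. Test covers by pressing with the fingertips near an end, not in the middle, until you find the one that tips under the press; then press that one in its middle until it is fully down and level, and finish while still holding it down, because its seal springs it back up when released. Only press: lift no cover, and leave the shaker, mill, ramekin and pour cup where they stand.

Things in the scene. Friction and masses are not known exactly. Their poses are not given: they have to be found in the camera images.
- well: Spice well: a fixed steel block, 130 mm along x, 320 mm along y, its flat deck 40 mm above the counter; origin at the centre of its underside, z up, yaw up to 0.5 rad either way. Four walnut covers lie in a row along its y, 72 mm apart. The big walnut lid (120 x 310 mm), folded back on the counter beyond its +x side and lower than the covers, is not part of the job
- slot1 (a point): Middle of cover place 1 of 4 (counted along the well's +y; y = -108 mm in the well's frame), at deck height, 40 mm above the counter; axes as the well's. The cover here is a flat plate 84 mm along the well's x, 56 mm along its y, top 10 to 14 mm above the deck. Hand-cut: heights differ by up to 4 mm, so height does not tell the loose one; the three sound covers do not give at all
- slot2 (a point): Middle of cover place 2 of 4 (y = -36 mm in the well's frame), at deck height; axes as the well's. Cover as at place 1
- slot3 (a point): Middle of cover place 3 of 4 (y = 36 mm in the well's frame), at deck height; axes as the well's. Cover as at place 1
- slot4 (a point): Middle of cover place 4 of 4 (y = 108 mm in the well's frame), at deck height; axes as the well's. Cover as at place 1
- cover_rock (a joint): Tip angle of the loose cover, at whichever place it is, rad; 0 = level. It rocks about its middle line along the well's y: pressing its +x end gives positive values, its -x end negative. 1 to 3 N at 20 to 38 mm from that line tips it to a stop at about 0.16 rad (the end drops about 6 mm); it springs back level. Fully down, it cannot tip
- cover_drop (a joint): How far the whole loose cover is pressed down, m: 0 = unseated, 0.004 = fully down. Its seal resists with 5 N at first, 9 N fully down, and lifts it again when released. Pressing in the middle (within 5 mm along x) takes it down level; pressing an end only tips it
- cover_lift (a joint): How far the loose cover has been pulled up out of its place, m: 0 = not lifted. It takes about 5 N to pull it up, and this is not wanted
- shaker: Cobalt glass salt shaker, bystander, 48 mm wide, 82 mm tall, standing off the well's +y end; origin at the centre of its underside
- mill: Stainless steel mill, bystander, 54 mm wide, 126 mm tall, standing off the well's -y end; origin at the centre of its underside
- ramekin: Bone white ramekin, bystander, 80 mm wide, 42 mm tall, standing in front of (robot side of) the well; origin at the centre of its underside
- pour_cup: Copper pour cup, bystander, 56 mm wide, 55 mm tall, standing in front of (robot side of) the well; origin at the centre of its underside
Not all that is in view belongs to the job. Leave any green or turquoise look-alike of the part that bears cover_rock alone.

How it is judged:
By the outcome, as a careful person would: the job done as asked, in the order asked, and still so for the second after the job is handed in, while the arm keeps its last pose, push and grip.
It also fails if it takes over 48 s, if anything falls off the work surface, if the arm or the gripper's body presses on something with over 40 N, if the wrist force passes 120 N, or if a joint passes its speed limit or range.

### The arm

A 7-joint arm with a two-finger parallel gripper is mounted at the origin on the work surface. World frame = base frame: x ahead of the robot, y to its left, z up, the work surface at z = 0. Lengths are in m, angles in rad, forces in N, time in s.
With the tool pointing down it reaches from about 0.425 to 0.975 m from the base axis. Payload 16.7 kg.
Tool frame: the origin (TCP) lies on the centre line of the jaws, within the pads' length; the fingertips stand 19 mm ahead of it and the grasp point (between the pads) is the TCP; z points along the fingers, y is the line along which they close (so a half turn about z gives the same grasp; the last joint's range is limited). The gripper opens to 85 mm and grips with 20 to 120 N. Pads are 22 mm wide; open, the fingers measure 114 mm over their backs; the gripper's body (76 mm by 85 mm) begins 54 mm behind the grasp point. The pads swing forward as they close: fully open they stand 13 mm farther back than shut.
Start: joints at [-1.317, 0.426, 0.074, 1.606, -0.034, 1.111, -0.067], TCP at [0.265, 0.621, 0.226] pointing down, gripper open.
Joint ranges: [-2.85, 2.85], [-0.5, 2.14], [-1.23, 1.37], [0.21, 2.46], [-1.02, 4.16], [0.16, 2.05], [-2.73, 2.73]. Speed limits (rad/s): [1.89, 1.89, 2.39, 2.39, 3.01, 3.01, 3.01].

### API

Orientations are given as a 3x3 rotation matrix whose columns are the frame's x, y, z axes.
In Python, from rig import robot gives the robot as it stands.
- The arm moves only by the shell command python3 -m creep 'ROWS' [FORCE]. ROWS is JSON, a list of rows, each a list of 3 entries, a list of its own where there are three numbers: the shift along the tool's x, y, z in cm, then the turn, a rotation vector about the tool's x, y, z in units of 5 degrees (1.0 is 5 degrees), then the opening, from 0 (shut) to 1 (fully open). In form: [[[tx, ty, tz], [ax, ay, az], jaw], ...]. A call has 1 to 10 rows; each row is the pose to reach, as a shift and turn from the pose commanded when the call began, along the tool's axes at that moment; what a row does not reach only later rows make up. A row lasts 1/12 s, in which the tool goes at most 41.7 mm and 7.16 degrees, less where a joint would pass 70% of its speed; a pose out of reach is approached as far as the arm can. A call with a gripper value outside its range is refused whole. The fingers move at their own pace and stop on an object; FORCE is the grip in N (left out, the last holds). Time passes only in rows, so rows that repeat a pose let the fingers close. It gives the time, the measured TCP pose, the force, the opening and the grip force at its end, in the units of the state.
- robot.observe(): the state, without advancing time (a new reading comes with each control period).
- robot.capture(name): name is "scene" or "top" or "wrist"; returns (picture, depth): 420x560x3 uint8, red, green, blue; 420x560 float32, m along the optical axis (not along the pixel's ray), 0 where there is no reading.
- robot.camera_model(name): a dict with "fx", "fy", "cx", "cy" (pixels), "distortion" ([k1, k2, p1, p2, k3] as OpenCV has them; the pictures are not rectified), "world_to_cam" (4x4, takes a point from world to camera coordinates); the wrist camera has in their place "tool_from_camera" (4x4, takes a point from camera to tool coordinates, whose origin is the TCP and whose axes are the flange's). Camera axes: x right, y down, z forward; pixel columns grow to the right and rows downward; lengths in m; the calibration is good to about 2 mm. A picture is of the moment at which its call begins: read the wrist's pose just before it. camera_model takes no time and is no camera call.
- robot.close_job(): hands the job in; it is judged then, once.
Trained networks look in the newest picture that a camera, given by its name, has taken for a name from the list of things; names that differ only in an ending like _2 or _b are one class to them, and where a whole thing is asked for, a point or a joint stands for the part that bears it (a point fixed in the world has none). Each returns a list of dicts, best first, with "p" (0 to 1); they miss things now and then, are a little off and sometimes report something else, mostly with a low value. They report only what shows in the picture. A call takes as long as a camera call. They do not tell look-alikes from the thing itself.
- robot.cut_out(camera, thing): "mask" (420x560 bool, what is visible of it) and "centre" ([row, column] in pixels, amid what is visible of it).
The state is a dict: "clock": time; "joints": joint angles; "joint_vel": joint speeds; "joint_torque": joint torques, N m; "eef_pos": TCP position; "tcp_rot": TCP orientation; "ft_force": force on the tool from outside, world axes, zero at the start; "torque": the same for the moment, N m; "finger_gap": finger opening in m; "gripper_force": force on a finger pad.
Only numpy, scipy, OpenCV 4.12 (cv2) and the standard library are available. Lean on these libraries where they do the work, as an engineer would, in place of code of your own. Each camera call takes 0.05 s, during which the arm holds its last target. There are 200 camera calls.

## Working session

There is one attempt and no reset: what is moved stays moved. The work goes in short steps, Python scripts to look and compute and a shell command to move; the robot and the scene stay as the last step left them, time stands still between calls to the robot, and variables do not carry over. Pictures are saved under pics/ and viewed, at most 10 in all, crops included, and the job is handed in when it is done.

```bash
mkdir -p pics; ls
cat > h.py <<'E'
import numpy as np,cv2
from rig import robot
def cloud(name):
    s=robot.observe(); im,d=robot.capture(name); m=robot.camera_model(name)
    K=np.array([[m['fx'],0,m['cx']],[0,m['fy'],m['cy']],[0,0,1.]])
    h,w=d.shape; uv=np.stack(np.meshgrid(np.arange(w),np.arange(h)),-1).reshape(-1,1,2).astype(np.float32)
    n=cv2.undistortPoints(uv,K,np.array(m['distortion'])).reshape(h,w,2)
    P=np.dstack([n*d[...,None],d])
    if 'world_to_cam' in m: T=np.linalg.inv(np.array(m['world_to_cam']))
    else:
        W=np.eye(4);W[:3,:3]=s['tcp_rot'];W[:3,3]=s['eef_pos'];T=W@np.array(m['tool_from_camera'])
    P=P@T[:3,:3].T+T[:3,3]; P[d==0]=np.nan
    return im,P
def save(n,im): cv2.imwrite('pics/'+n+'.png',im[...,::-1])
E
python3 - <<'E'
from h import *
s=robot.observe();print(s)
for n in('scene','top'):
    im,P=cloud(n);save(n+'1',im);np.save(n,P)
    for t in ('well','cover_rock','shaker','mill','ramekin','pour_cup'):
        for r in robot.cut_out(n,t)[:5]: print(n,t,r['p'],r['centre'],np.nanmedian(P[r['mask']],0).round(3))
E
```

```text
pics
{'clock': 0.0, 'joints': array([-1.31655267,  0.42672722,  0.07387861,  1.60661789, -0.03410007,
        1.11080382, -0.06706962]), 'joint_vel': array([ 0.00048448,  0.00125312,  0.00025539, -0.00042068,  0.00052232,
       -0.00044247,  0.00072416]), 'joint_torque': array([-2.73815044e-05, -9.49848676e+01,  3.76104444e+00, -4.63509250e+01,
        1.92749355e-02,  1.03657512e-02,  3.49877917e-05]), 'eef_pos': array([0.26506165, 0.6203219 , 0.22540982]), 'tcp_rot': array([[-9.19586151e-01,  3.92888206e-01, -4.09166373e-04],
       [ 3.92888405e-01,  9.19585335e-01, -1.22977182e-03],
       [-1.06899447e-04, -1.29163786e-03, -9.99999160e-01]]), 'ft_force': array([-0.16156566, -0.82343099, -0.2407626 ]), 'torque': array([-0.01202306,  0.00229315,  0.01264425]), 'gripper_force': 0.0, 'finger_gap': 0.08550031460110086}
scene well 0.59 [243.9, 300.3] [0.638 0.045 0.03 ]
scene cover_rock 0.77 [161.2, 364.9] [0.396 0.364 0.047]
scene cover_rock 0.68 [204.3, 335.1] [0.543 0.177 0.048]
scene cover_rock 0.66 [220.2, 412.9] [0.678 0.303 0.046]
scene shaker 0.82 [191.0, 385.2] [0.563 0.315 0.042]
scene mill 0.7 [219.4, 170.5] [ 0.483 -0.186  0.063]
scene mill 0.27 [204.7, 333.2] [0.544 0.176 0.048]
scene ramekin 0.94 [181.8, 302.8] [0.39  0.181 0.027]
scene pour_cup 0.9 [190.8, 236.4] [ 0.39  -0.007  0.038]
top well 0.68 [173.8, 265.9] [0.604 0.066 0.038]
top cover_rock 0.75 [207.1, 210.8] [0.535 0.183 0.05 ]
top cover_rock 0.62 [147.7, 158.2] [0.665 0.307 0.048]
top cover_rock 0.57 [276.7, 125.7] [0.385 0.368 0.048]
top shaker 0.81 [200.2, 149.5] [0.543 0.316 0.076]
top shaker 0.7 [276.3, 301.8] [ 0.375 -0.004  0.009]
top ramekin 0.84 [274.4, 214.1] [0.39  0.188 0.008]
top pour_cup 0.91 [278.1, 301.7] [ 0.374 -0.004  0.009]
```

View pics/scene1.png

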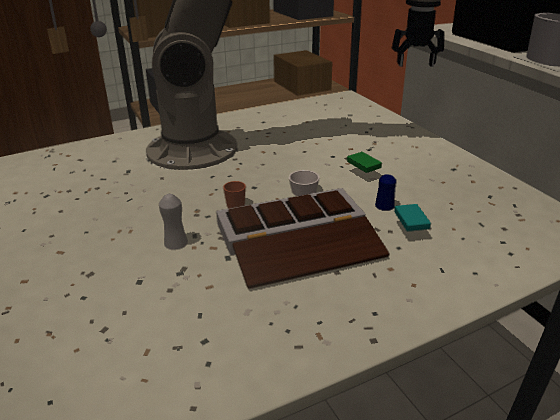

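View pics/top1.png

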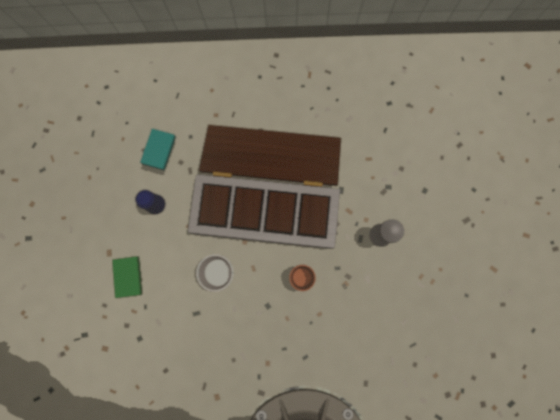

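The scene and top views agree. In the top view (col,row), the four walnut covers are at (314,216), (281,212), (247,209) and (214,205), which are slots 1 to 4. Things that could be confused with them are the green block (126,277), the teal block (158,148) and the big lid (270,155). I choose the four walnut plates lying on the steel block. Next I'll measure them and check a crop.

Run:
```python
from h import *
P=np.load('top.npy');im=cv2.imread('pics/top1.png')
c=cv2.resize(im[165:255,180:350],None,fx=4,fy=4,interpolation=2);cv2.imwrite('pics/crop1.png',c)
dark=(im.max(2)<75)
m=np.zeros(dark.shape,np.uint8);m[dark]=255
m[:182]=0;m[245:]=0;m[:,:192]=0;m[:,340:]=0
m&=((P[...,2]>0.035)*255).astype(np.uint8)
m=cv2.morphologyEx(m,cv2.MORPH_OPEN,np.ones((5,5)))
n,l,st,ce=cv2.connectedComponentsWithStats(m)
C=[]
for i in range(1,n):
    if st[i,4]<200: continue
    q=P[l==i]; q=q[np.isfinite(q[:,2])]
    r=cv2.minAreaRect(q[:,:2].astype(np.float32)*1000)
    print(ce[i].round(1),st[i,4],np.median(q,0).round(4),q[:,2].std().round(4),np.round(r[0],1),np.round(r[1],1),r[2]);C.append(np.append(np.array(r[0])/1000,np.median(q[:,2])))
C=np.array(sorted(C,key=lambda c:c[1]));d=C[-1]-C[0];print(np.linalg.norm(d[:2])/3,'yaw',np.arctan2(-d[0],d[1]),C.mean(0))
P2=np.load('scene.npy')
for PP in(P,P2):
  for n_,x0,y0 in(('mill',.46,-.19),('shaker',.55,.31),('ram',.39,.185),('cup',.38,-.005)):
    q=PP[(np.hypot(PP[...,0]-x0,PP[...,1]-y0)<.06)&(PP[...,2]>.02)];print(n_,np.nanmin(q,0).round(3),np.nanmax(q,0).round(3))
```

```text
[214.5 205. ] 1169 [0.5343 0.1811 0.0499] 0.0036 [536.  182.4] [63.1 91. ] 82.67487335205078
[247.1 208.5] 1189 [0.524  0.1098 0.0534] 0.0047 [526.3 110.9] [63.2 91.3] 82.18848419189453
[280.1 212. ] 1152 [0.5148 0.0391 0.0505] 0.0037 [517.  40.] [63.3 90.8] 81.97550201416016
[313.3 215.4] 1180 [ 0.5054 -0.0316  0.0527] 0.0044 [507.2 -31.7] [62.7 90.4] 82.15802764892578
0.07201934610165212 yaw -0.13394765616327836 [0.52163814 0.075409   0.05160628]
mill [ 0.441 -0.207  0.02 ] [ 0.487 -0.159  0.129]
shaker [0.526 0.302 0.021] [0.569 0.346 0.086]
ram [0.351 0.145 0.02 ] [0.43  0.222 0.045]
cup [ 0.349 -0.03   0.02 ] [0.403 0.024 0.059]
mill [ 0.456 -0.207  0.02 ] [ 0.491 -0.16   0.126]
shaker [0.533 0.302 0.02 ] [0.573 0.342 0.083]
ram [0.347 0.142 0.02 ] [0.433 0.221 0.043]
cup [ 0.348 -0.032  0.02 ] [0.407 0.024 0.057]
```

View pics/crop1.png

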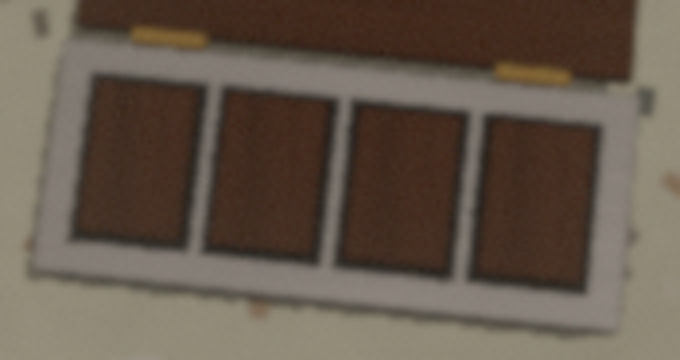

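The crop shows four look-alike walnut covers sitting level, so nothing gives the loose one away. Pitch is 72.0 mm and yaw is -0.134, which fits the description. I'll move over slot 4's +x end with the jaws shut.

```bash
cat >> h.py <<'E'
YAW=-0.134; X=np.array([np.cos(YAW),np.sin(YAW),0]); Y=np.array([-X[1],X[0],0]); C0=np.array([.5205,.0752,0])
def to(slot,x,z,C=C0):
    s=robot.observe();R=s['tcp_rot'];t=C+X*x+Y*(-.108+.072*(slot-1))+[0,0,z]
    Rt=np.c_[-X,Y,[0,0,-1]]
    print('pos',s['eef_pos'].round(4),'F',s['ft_force'].round(1),'t',s['clock'],'shift cm',(R.T@(t-s['eef_pos'])*100).round(2),'turn',(cv2.Rodrigues(R.T@Rt)[0].ravel()/np.radians(5)).round(2))
E
python3 -m creep '[[[-45,-29,0],[0,0,-3],0],[[-45,-29,0],[0,0,-3],0],[[-45,-29,0],[0,0,-3],0],[[-45,-29,0],[0,0,-3],0],[[-45,-29,0],[0,0,-3],0],[[-45,-29,0],[0,0,-3],0],[[-45,-29,0],[0,0,-3],0],[[-45,-29,0],[0,0,-3],0],[[-45,-29,0],[0,0,-3],0],[[-45,-29,0],[0,0,-3],0]]' 20
python3 -c "
from h import *
to(4,.028,.225)"
```

```text
clock: 1.53
eef_pos: [0.4994, 0.2736, 0.2265]
tcp_rot: [[-0.99, 0.142, 0.0], [0.142, 0.99, 0.0], [-0.0, 0.001, -1.0]]
ft_force: [0.5, 0.8, -0.0]
finger_gap: -0.0001
gripper_force: 0.0
pos [0.4994 0.2736 0.2265] F [ 0.5  0.8 -0. ] t 1.5333 shift cm [-7.61 -8.52  0.14] turn [ 0.01  0.   -0.09]
```

```bash
python3 -m creep '[[[-7.6,-8.5,0],[0,0,-0.1],0],[[-7.6,-8.5,0],[0,0,-0.1],0],[[-7.6,-8.5,0],[0,0,-0.1],0],[[-7.6,-8.5,0],[0,0,-0.1],0],[[-7.6,-8.5,0],[0,0,-0.1],0],[[-7.6,-8.5,0],[0,0,-0.1],0]]'
python3 - <<'E'
from h import *
to(4,.028,.105)
im,P=cloud('wrist');save('wrist1',im);np.save('wrist',P)
# in well frame heights, deck/cover map
D=P-C0;x=D@X;y=D@Y
for s in range(1,5):
    m=(abs(x)<.035)&(abs(y-(-.108+.072*(s-1)))<.022)
    if m.sum()>50: print(s,m.sum(),np.nanmedian(P[m][:,2]).round(4),np.nanstd(P[m][:,2]).round(4))
hi=(P[...,2]>.045)&(P[...,2]<.065)&(abs(x)<.06)&(abs(y)<.15)
for s in range(1,5):
    q=hi&(abs(y-(-.108+.072*(s-1)))<.036)
    if q.sum()>50: print(s,'x',np.percentile(x[q],[1,99]).round(4),'y',np.percentile(y[q],[1,99]).round(4))
E
```

```text
clock: 2.03
eef_pos: [0.5616, 0.1809, 0.226]
tcp_rot: [[-0.991, 0.133, -0.0], [0.133, 0.991, 0.0], [0.0, 0.0, -1.0]]
ft_force: [0.1, -0.3, -0.4]
finger_gap: 0.0002
gripper_force: 0.0
pos [0.5616 0.1809 0.226 ] F [ 0.1 -0.3 -0.4] t 2.0333 shift cm [-0.14 -0.23 12.1 ] turn [ 0.   -0.    0.01]
1 3884 0.0527 0.0007
2 3948 0.0505 0.0007
3 4175 0.0534 0.0595
4 21506 0.2838 0.0932
1 x [-0.041   0.0403] y [-0.1331 -0.0797]
2 x [-0.0411  0.0404] y [-0.0627 -0.0082]
3 x [-0.0417  0.0406] y [0.0089 0.0633]
4 x [-0.0418  0.0404] y [0.08  0.135]
```

View pics/wrist1.png

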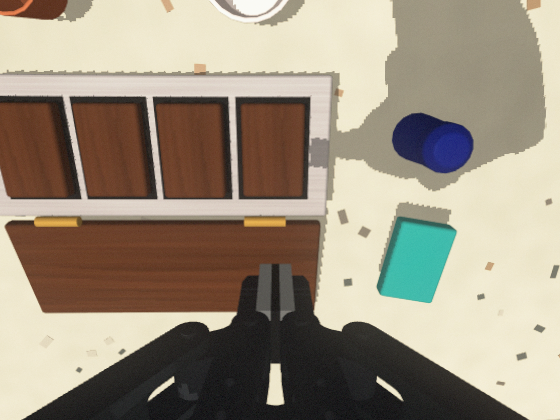

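The wrist view shows the covers at cols 35, 110, 192 and 272, row ~148, with the well on the left and the shaker and teal block at the right. The well frame is confirmed to about 1 mm. Cover tops are 50 to 53 mm, so contact should come at TCP z ≈ 0.069 to 0.072. Descending at slot 4.

```bash
python3 -m creep '[[[-0.1,-0.2,4],[0,0,0],0],[[-0.1,-0.2,8],[0,0,0],0],[[-0.1,-0.2,12],[0,0,0],0],[[-0.1,-0.2,14],[0,0,0],0],[[-0.1,-0.2,15],[0,0,0],0],[[-0.1,-0.2,15],[0,0,0],0],[[-0.1,-0.2,15],[0,0,0],0]]'
python3 -c "
from h import *
to(4,.028,.069)"
```

```text
clock: 2.67
eef_pos: [0.5627, 0.1793, 0.0769]
tcp_rot: [[-0.991, 0.132, 0.0], [0.132, 0.991, 0.0], [-0.0, 0.0, -1.0]]
ft_force: [0.6, -1.3, 1.1]
finger_gap: 0.0002
gripper_force: 0.0
pos [0.5627 0.1793 0.0769] F [ 0.6 -1.3  1.1] t 2.6667 shift cm [-0.01 -0.08  0.79] turn [0.   0.   0.02]
```

```bash
python3 -m creep '[[[0,0,0.4],[0,0,0],0],[[0,0,0.6],[0,0,0],0],[[0,0,0.6],[0,0,0],0]]'
python3 -m creep '[[[0,0,0.1],[0,0,0],0],[[0,0,0.1],[0,0,0],0],[[0,0,0.1],[0,0,0],0]]' | grep -E 'eef|ft_f'
python3 -m creep '[[[0,0,0.1],[0,0,0],0],[[0,0,0.1],[0,0,0],0],[[0,0,0.1],[0,0,0],0]]' | grep -E 'eef|ft_f'
python3 -m creep '[[[0,0,0.1],[0,0,0],0],[[0,0,0.1],[0,0,0],0],[[0,0,0.1],[0,0,0],0]]' | grep -E 'eef|ft_f'
```

```text
clock: 2.92
eef_pos: [0.5629, 0.1788, 0.0709]
tcp_rot: [[-0.991, 0.133, 0.001], [0.133, 0.991, 0.001], [-0.001, 0.001, -1.0]]
ft_force: [-0.1, -0.0, 0.1]
finger_gap: -0.0003
gripper_force: 0.0
eef_pos: [0.5626, 0.1785, 0.0694]
ft_force: [-0.2, 0.1, 0.0]
eef_pos: [0.5625, 0.1784, 0.0681]
ft_force: [0.0, 0.1, -0.4]
eef_pos: [0.5625, 0.1784, 0.067]
ft_force: [-0.4, -0.9, -0.4]
```

```bash
python3 -m creep '[[[0,0,0.1],[0,0,0],0],[[0,0,0.1],[0,0,0],0],[[0,0,0.1],[0,0,0],0]]' | grep -E 'eef|ft_f'
python3 -m creep '[[[0,0,0.1],[0,0,0],0],[[0,0,0.1],[0,0,0],0],[[0,0,0.1],[0,0,0],0]]' | grep -E 'eef|ft_f'
python3 -c "
from h import *
P=np.load('wrist.npy');D=P-C0;x=D@X;y=D@Y;m=(abs(x)<.035)&(abs(y-.108)<.022)&(P[...,2]<.07);print(m.sum(),np.nanmedian(P[m][:,2]),robot.observe()['joint_torque'])"
```

```text
eef_pos: [0.5625, 0.1785, 0.0661]
ft_force: [0.3, -0.2, 1.2]
eef_pos: [0.5625, 0.1785, 0.065]
ft_force: [-0.4, 0.0, 0.2]
3835 0.04995712249666556 [ 1.32838628e-03 -8.76862550e+01  6.93698376e+00 -3.41788638e+01
  9.32581635e-03 -1.90392381e-02  4.34354413e-03]
```

Run:
```python
from h import *
print(np.mean([robot.observe()['ft_force'] for _ in range(3)],0))
for n in('wrist','top','scene'):
    im,P=cloud(n);save(n+'2',im);D=P-C0;x=D@X;y=D@Y
    for s in (3,4):
        r=[]
        for a in np.arange(-.035,.036,.01):
            m=(abs(x-a)<.005)&(abs(y-(-.108+.072*(s-1)))<.022)&(P[...,2]<.062);r.append((int(m.sum()),round(float(np.nanmedian(P[m][:,2]))*1000,1)) if m.any() else 0)
        print(n,s,r)
```

```text
[-0.43564754  0.02774482  0.15900065]
wrist 3 [(2410, 53.3), (2268, 53.3), (2117, 53.3), (2007, 53.4), (1883, 53.5), (1812, 53.5), (1675, 53.4), (1568, 53.4)]
wrist 4 [(2269, 49.9), (2137, 50.0), (2011, 50.0), (1898, 50.0), (1797, 50.0), (1697, 50.0), (1522, 50.0), (689, 50.0)]
top 3 [(95, 53.5), (97, 54.3), (94, 54.1), (97, 53.6), (92, 53.7), (95, 54.1), (93, 54.0), (93, 53.3)]
top 4 [(34, 49.8), (42, 50.1), (41, 50.2), (53, 50.2), (51, 50.3), (59, 50.4), (31, 49.8), 0]
scene 3 [(32, 52.1), (50, 52.1), (82, 50.9), (83, 50.9), (68, 51.3), (62, 51.9), (45, 52.6), (50, 52.2)]
scene 4 [(39, 47.6), (54, -747.0), (59, -747.0), (71, -745.1), (68, 47.5), (72, 47.5), (79, 46.6), (77, 48.0)]
```

View pics/wrist2.png

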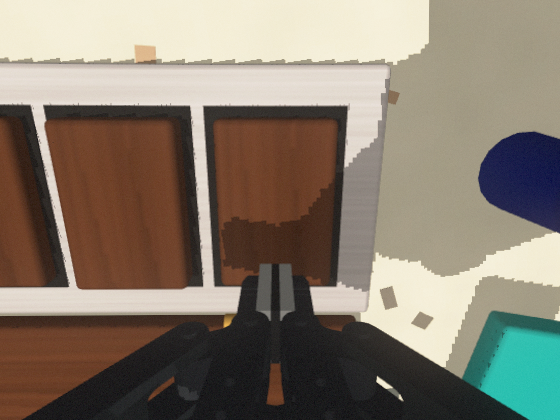

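The cover at (277,200) is still level at 50.0 mm, with the fingertips over its +x end at (276,270). The tips may not have touched yet, so I'll measure tip height from depth.

```bash
python3 - <<'E'
from h import *
im,P=cloud('wrist');s=robot.observe()
for r in range(256,330,6): print(r,P[r,270].round(4),P[r,282].round(4),P[r,250].round(4))
m=(P[...,2]>.051)&(np.hypot(*(P-s['eef_pos'])[...,:2].transpose(2,0,1))<.04);print(np.nanpercentile(P[m][:,2],[0,1,5]))
m=(P[...,2]>.051)&(np.hypot(*(P-s['eef_pos'])[...,:2].transpose(2,0,1))<.03);q=P[m];print(q[np.argsort(q[:,2])[:5]])
E
python3 -m creep '[[[0,0,0.1],[0,0,0],0],[[0,0,0.1],[0,0,0],0],[[0,0,0.1],[0,0,0],0]]' | grep -E 'eef|ft_f'
python3 -m creep '[[[0,0,0.1],[0,0,0],0],[[0,0,0.1],[0,0,0],0],[[0,0,0.1],[0,0,0],0]]' | grep -E 'eef|ft_f'
```

```text
256 [0.5586 0.1763 0.0503] [0.5592 0.1821 0.0506] [0.5576 0.1663 0.0494]
262 [0.5617 0.1758 0.0505] [0.5627 0.1817 0.0502] [0.5606 0.1659 0.05  ]
268 [0.5504 0.1777 0.0782] [0.5511 0.1827 0.078 ] [0.5647 0.1652 0.0486]
274 [0.5505 0.1778 0.083 ] [0.5515 0.1825 0.0823] [0.5671 0.1649 0.0503]
280 [0.5505 0.1778 0.0877] [0.5516 0.1824 0.0868] [0.5539 0.1689 0.0797]
286 [0.5507 0.1779 0.0918] [0.5509 0.1824 0.0925] [0.5536 0.1693 0.0851]
292 [0.5509 0.1779 0.0956] [0.5511 0.1823 0.0964] [0.5535 0.1696 0.0897]
298 [0.5504 0.178  0.1004] [0.5511 0.1822 0.1003] [0.5536 0.1699 0.0938]
304 [0.5512 0.1779 0.1029] [0.5507 0.1822 0.1045] [0.5535 0.1702 0.0979]
310 [0.5505 0.1781 0.1076] [0.551  0.1821 0.1077] [0.5536 0.1704 0.1016]
316 [0.5528 0.1778 0.1077] [0.5531 0.1818 0.108 ] [0.5474 0.1722 0.1142]
322 [0.555  0.1775 0.1079] [0.5504 0.182  0.1149] [0.5475 0.1724 0.1171]
328 [0.5577 0.1771 0.1074] [0.5508 0.182  0.1174] [0.5492 0.1721 0.1177]
[0.05100004 0.05133364 0.0890799 ]
[[0.55686434 0.15808234 0.05100004]
 [0.57232792 0.20269807 0.05100109]
 [0.56973122 0.15742158 0.05100171]
 [0.54552173 0.19738175 0.05100189]
 [0.56632259 0.18725612 0.05100323]]
eef_pos: [0.5625, 0.1785, 0.064]
ft_force: [-0.3, 0.6, -0.6]
eef_pos: [0.5625, 0.1784, 0.063]
ft_force: [-0.4, -0.4, -0.4]
```

Run:
```python
from h import *
im,P=cloud('scene');m=robot.camera_model('scene');s=robot.observe()
K=np.array([[m['fx'],0,m['cx']],[0,m['fy'],m['cy']],[0,0,1.]]);T=np.array(m['world_to_cam'])
for dz in(-.04,0,.019):
    p=s['eef_pos']-[0,0,dz];uv=cv2.projectPoints(p[None],cv2.Rodrigues(T[:3,:3])[0],T[:3,3],K,np.array(m['distortion']))[0].ravel();print(dz,uv)
u,v=map(int,uv);c=im[v-70:v+40,u-70:u+70];save('c2',cv2.resize(c,None,fx=5,fy=5,interpolation=2));print(u-70,v-70)
```

```text
-0.04 [339.10475143 184.66182558]
0 [338.20851308 199.99320449]
0.019 [337.79006537 207.07787989]
267 137
```

View pics/c2.png

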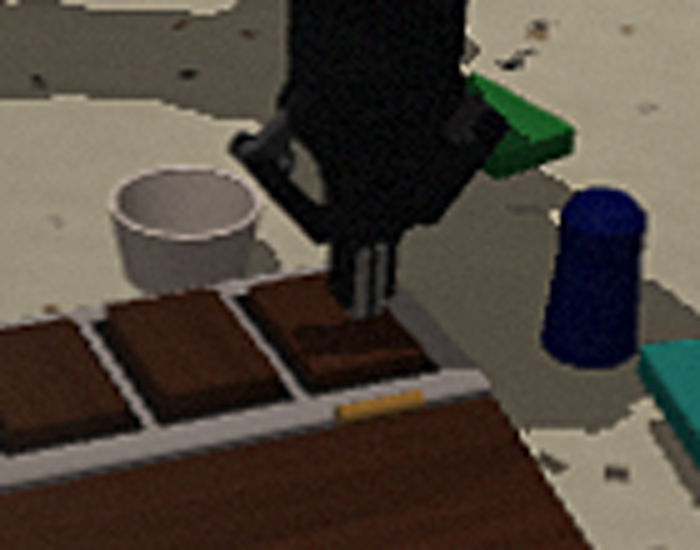

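The scene crop shows the fingertips at (370,318) in the crop, clearly above the slot-4 cover. Both cameras put the tips about 12 mm above the stated TCP height, so contact should come near TCP z ≈ 0.038. I'll go on down step by step.

```bash
python3 -m creep '[[[0,0,0.4],[0,0,0],0],[[0,0,0.8],[0,0,0],0],[[0,0,1],[0,0,0],0],[[0,0,1],[0,0,0],0]]' | grep -E 'eef|ft_f'
python3 -m creep '[[[0,0,0.3],[0,0,0],0],[[0,0,0.6],[0,0,0],0],[[0,0,0.8],[0,0,0],0],[[0,0,0.8],[0,0,0],0]]' | grep -E 'eef|ft_f'
for i in 1 2 ; do python3 -m creep '[[[0,0,0.1],[0,0,0],0],[[0,0,0.1],[0,0,0],0]]' | grep -E 'eef|ft_f'; done
```

```text
eef_pos: [0.5621, 0.1783, 0.0523]
ft_force: [-0.4, -0.1, 0.5]
eef_pos: [0.5623, 0.1784, 0.0446]
ft_force: [-0.8, -0.5, -0.6]
eef_pos: [0.5627, 0.1785, 0.0441]
ft_force: [0.4, 0.2, 1.1]
eef_pos: [0.5631, 0.1784, 0.0433]
ft_force: [2.3, -0.2, 3.7]
```

```bash
for i in 1 2 3; do python3 -m creep '[[[0,0,0.1],[0,0,0],0],[[0,0,0.1],[0,0,0],0]]' | grep -E 'eef|ft_f'; done
```

```text
eef_pos: [0.5631, 0.1785, 0.0424]
ft_force: [3.9, -1.5, 4.4]
eef_pos: [0.563, 0.1785, 0.0413]
ft_force: [4.7, 0.0, 4.8]
eef_pos: [0.5632, 0.1785, 0.0407]
ft_force: [2.6, -2.0, 14.0]
```

Run:
```python
from h import *
print(robot.observe()['ft_force'])
im,P=cloud('wrist');save('w3',im);D=P-C0;x=D@X;y=D@Y
for s in (3,4):
        r=[]
        for a in np.arange(-.035,.036,.01):
            m=(abs(x-a)<.005)&(abs(y-(-.108+.072*(s-1)))<.022)&(P[...,2]<.062);r.append((int(m.sum()),round(float(np.nanmedian(P[m][:,2]))*1000,1)) if m.any() else 0)
        print(s,r)
```

```text
[ 2.64011286 -1.96394511 14.0292518 ]
3 [(3330, 53.4), (3077, 53.4), (2873, 53.4), (2668, 53.4), (2505, 53.4), (2341, 53.4), (2189, 53.4), (2025, 53.3)]
4 [(3202, 51.5), (2827, 50.7), (2602, 49.7), (2387, 48.7), (2181, 47.7), (2421, 46.8), (1311, 46.0), (452, 44.5)]
```

Cover 4 is tilted: 51.5 mm at its -x end, 44.5 mm at its +x end. The force of 14 N is also starting to push it down a little, so I'll back off slightly and check for a clean tip.

```bash
cat > t.py <<'E'
from h import *
print(robot.observe()['ft_force'])
im,P=cloud('wrist');D=P-C0;x=D@X;y=D@Y
m=(abs(x)<.04)&(abs(y-.108)<.024)&(P[...,2]<.056)&(P[...,2]>.04)
if 1:
    for a in range(3):
        c=np.polyfit(x[m],P[m][:,2],1); m&=abs(P[...,2]-np.polyval(c,x))<.0015
    print('tilt',-c[0],'mid z',c[1],m.sum())
E
python3 -m creep '[[[0,0,-0.1],[0,0,0],0],[[0,0,-0.1],[0,0,0],0],[[0,0,-0.1],[0,0,0],0]]' | grep -E 'eef|ft_f'; python3 t.py
python3 -m creep '[[[0,0,-0.1],[0,0,0],0],[[0,0,-0.1],[0,0,0],0],[[0,0,-0.1],[0,0,0],0]]' | grep -E 'eef|ft_f'; python3 t.py
```

```text
eef_pos: [0.563, 0.1785, 0.0414]
ft_force: [5.5, -1.4, 5.5]
[ 5.47401526 -1.4153164   5.52290086]
tilt 0.09592932157626309 mid z 0.048594013202007284 17651
eef_pos: [0.5626, 0.1786, 0.0422]
ft_force: [5.0, -1.1, 4.4]
[ 5.03302546 -1.07820573  4.44507178]
tilt 0.08846673524112847 mid z 0.04916538682742672 17584
```

The pad's inner edge bears at only about 17 mm from the pivot, so it tips and sinks together. I'll lift, move 8 mm farther out and repeat for a clean tip test.

```bash
python3 -m creep '[[[0,0,-0.4],[0,0,0],0],[[0,0,-0.7],[0,0,0],0],[[-0.4,0,-0.7],[0,0,0],0],[[-0.8,0,-0.7],[0,0,0],0],[[-0.8,0,-0.5],[0,0,0],0],[[-0.8,0,-0.3],[0,0,0],0],[[-0.8,0,-0.2],[0,0,0],0],[[-0.8,0,-0.2],[0,0,0],0]]' | grep -E 'eef|ft_f'; python3 t.py
for i in 1 2 3 4; do python3 -m creep '[[[0,0,0.1],[0,0,0],0],[[0,0,0.1],[0,0,0],0]]' | grep -E 'eef|ft_f'; done; python3 t.py
```

```text
eef_pos: [0.5701, 0.1773, 0.0436]
ft_force: [-0.2, 0.5, -0.1]
[-0.15141734  0.51769536 -0.11591284]
tilt 0.04969117495779725 mid z 0.05002782302141057 19751
eef_pos: [0.5704, 0.1774, 0.043]
ft_force: [0.9, -0.4, 0.5]
eef_pos: [0.5706, 0.1774, 0.0421]
ft_force: [0.8, 0.8, 1.6]
eef_pos: [0.5707, 0.1774, 0.0412]
ft_force: [3.2, -0.4, 3.2]
eef_pos: [0.571, 0.1774, 0.0403]
ft_force: [2.6, -0.8, 5.1]
[ 2.57991136 -0.83889054  5.0908047 ]
tilt 0.15805435151690972 mid z 0.05020040743068923 18427
```

Clean tip of 0.158 rad at about 3 N with the middle unmoved, so cover 4 is the loose one. Now I'll lift and move to its middle.

```bash
python3 -m creep '[[[0,0,-0.5],[0,0,0],0],[[0,0,-1],[0,0,0],0],[[0,0,-1.5],[0,0,0],0],[[1.8,0,-1.5],[0,0,0],0],[[3.6,0,-1.5],[0,0,0],0],[[3.6,0,-1.5],[0,0,0],0],[[3.6,0,-1.5],[0,0,0],0]]' | grep -E 'eef|ft_f'; python3 t.py; python3 -c "
from h import *
to(4,-.0003,.046)"
```

```text
eef_pos: [0.5342, 0.1826, 0.0556]
ft_force: [-0.8, 0.3, 0.3]
[-0.79304444  0.26408047  0.28389089]
tilt 1.4123687547424735e-05 mid z 0.050001018211619924 9459
pos [0.535  0.1824 0.0556] F [ 0.3 -0.3 -0.1] t 9.1333 shift cm [ 0.04 -0.02  0.96] turn [0.   0.   0.01]
```

```bash
python3 -m creep '[[[0,0,0.4],[0,0,0],0],[[0,0,0.8],[0,0,0],0],[[0,0,0.9],[0,0,0],0],[[0,0,0.9],[0,0,0],0],[[0,0,0.9],[0,0,0],0]]' | grep -E 'eef|ft_f'
for i in 1 2 3 4 5 6; do python3 -m creep '[[[0,0,0.1],[0,0,0],0],[[0,0,0.1],[0,0,0],0]]' | grep -E 'eef|ft_f'; done; python3 t.py
```

```text
eef_pos: [0.5348, 0.182, 0.0458]
ft_force: [0.4, -0.2, 0.4]
eef_pos: [0.5349, 0.1822, 0.0451]
ft_force: [-0.3, 0.1, -0.1]
eef_pos: [0.5349, 0.1822, 0.0442]
ft_force: [1.2, 0.2, 3.5]
eef_pos: [0.5349, 0.1822, 0.0432]
ft_force: [0.0, 0.1, 4.4]
eef_pos: [0.5349, 0.1822, 0.0422]
ft_force: [-0.5, -0.6, 6.3]
eef_pos: [0.5349, 0.1822, 0.0413]
ft_force: [-0.3, -1.1, 7.6]
eef_pos: [0.535, 0.1822, 0.0406]
ft_force: [-3.2, -1.6, 13.5]
[-3.22264863 -1.6084375  13.52902699]
tilt -0.0004181155543016314 mid z 0.04573409198691439 9703
```

```bash
python3 -m creep '[[[0,0,0.05],[0,0,0],0],[[0,0,0.1],[0,0,0],0],[[0,0,0.1],[0,0,0],0],[[0,0,0.1],[0,0,0],0],[[0,0,0.1],[0,0,0],0],[[0,0,0.1],[0,0,0],0]]' | grep -E 'clock|eef|ft_f'; python3 t.py
```

```text
clock: 11.1
eef_pos: [0.5351, 0.1823, 0.0403]
ft_force: [-6.7, -2.0, 26.3]
[-6.73714951 -2.04139618 26.29325566]
tilt 0.0006897828398741186 mid z 0.045474818244612865 9760
```

```bash
python3 -m creep '[[[0,0,-0.05],[0,0,0],0],[[0,0,-0.05],[0,0,0],0],[[0,0,-0.05],[0,0,0],0],[[0,0,-0.05],[0,0,0],0],[[0,0,-0.05],[0,0,0],0],[[0,0,-0.05],[0,0,0],0],[[0,0,-0.05],[0,0,0],0],[[0,0,-0.05],[0,0,0],0],[[0,0,-0.05],[0,0,0],0],[[0,0,-0.05],[0,0,0],0]]' | grep -E 'clock|eef|ft_f'; python3 t.py
```

```text
clock: 11.98
eef_pos: [0.535, 0.1823, 0.0404]
ft_force: [-4.8, -1.4, 20.1]
[-4.75101146 -1.40825694 20.06400737]
tilt 0.0007738545530780063 mid z 0.04561960781244128 9748
```

Cover 4 is fully down (about 4.3 mm), level, and held with a steady 20 N. Handing in.

```bash
python3 -c "
from rig import robot
print(robot.close_job())"
```

```text
the job is handed in; nothing more can be done
None
```

Cover 4 was the loose one: it tipped 0.158 rad under an end press. I pressed it in the middle until it was fully down and level, and handed the job in at about 12 s while still holding it with about 20 N; covers 1–3 were never pressed, since the first one tested was the loose one.

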